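# Fill the shampoo-bar tube to the red line

## Robot

A 6-joint arm with a two-finger parallel gripper is mounted at the origin on the work surface. World frame = base frame: x ahead of the robot, y to its left, z up, the work surface at z = 0. Lengths are in m, angles in rad, forces in N, time in s.
With the tool pointing down it reaches from about 0.35 to 0.875 m from the base axis. Payload 15.5 kg.
Tool frame: the origin (TCP) lies on the front face of the gripper's body, between the roots of the fingers; the fingertips stand 73 mm ahead of it and the grasp point (between the pads) lies 54 mm ahead of it; z points along the fingers, x is the direction in which the jaws open and shut, and the axes are right-handed (so a half turn about z gives the same grasp; the last joint's range is limited). The gripper opens to 85 mm and grips with 20 to 120 N. Pads are 22 mm wide; open, the fingers measure 114 mm over their backs; the gripper's body (76 mm by 85 mm) begins 54 mm behind the grasp point. The pads swing forward as they close: fully open they stand 13 mm farther back than shut.
Start: joints at [1.052, 0.494, 1.345, -0, 1.302, -0.096], TCP at [0.256, 0.57, 0.304] pointing down, gripper open.
Joint ranges: [-2.91, 2.91], [-0.82, 2.16], [0.22, 2.67], [-1.22, 4.37], [0.12, 2.79], [-3.08, 3.08]. Speed limits (rad/s): [1.89, 1.89, 2.57, 3.01, 3.01, 3.01].

## Interface

Orientations are given as a rotation vector (axis times angle).
In Python, from bench import readout, eyes, ticket gives the robot as it stands. The module is installed in compiled form; this text tells all that it offers.
- The arm moves only by the shell command python3 -m creep 'ROWS' [FORCE]. ROWS is a JSON object of lists of equal length, an entry for each row: "travel": the shift along the tool's x, y, z in cm, a list of three; "rotation": the turn, a rotation vector about the tool's x, y, z in rad, a list of three; "fingers": the opening, from 0 (shut) to 1 (fully open). In form: {"travel": [[x, y, z], ...], "rotation": [[rx, ry, rz], ...], "fingers": [fingers, ...]}. A call has 1 to 12 rows; each row shifts and turns the commanded pose from where the row before left it, along the tool's axes as they then stand; what a row does not reach is not made up. A row lasts 1/10 s, in which the tool goes at most 50 mm and 8.59 degrees, less where a joint would pass 70% of its speed; a pose out of reach is approached as far as the arm can. A call with a gripper value outside its range is refused whole. The fingers move at their own pace and stop on an object; FORCE is the grip in N (left out, the last holds). Time passes only in rows, so rows that do not move let the fingers close. It gives the time, the measured TCP pose, the force and the opening at its end, in the units of the state.
- readout.read_state(): the state, without advancing time (a new reading comes with each control period).
- eyes.snapshot(name): name is "side" or "top" or "wrist"; returns the picture (480x640x3 uint8, red, green, blue); there is no depth.
- eyes.camera_params(name): a dict with "K" (3x3 intrinsics, pixels), "position" and "rotation" of the camera in the world; the wrist camera has in their place "mount" (4x4, takes a point from camera to tool coordinates, whose origin is the TCP and whose axes are the tool frame's). Camera axes: x right, y up, looking along -z (the intrinsics and any distortion apply to the point x, -y, -z); pixel columns grow to the right and rows downward; lengths in m; the calibration is good to about 2 mm. A picture is of the moment at which its call begins: read the wrist's pose just before it. camera_params takes no time and is no camera call.
- ticket.hand_in(): hands the job in, once; it reports no verdict.
The state is a dict: "time": time; "joint_pos": joint angles; "qvel": joint speeds; "joint_torque": joint torques, N m; "tcp_pos": TCP position; "orientation": TCP orientation; "ft_force": force on the tool from outside, world axes, zero at the start; "moment": the same for the moment, N m; "gripper_width": opening from 0.0 (shut) to 1.0 (fully open).
Only numpy, scipy, OpenCV 4.12 (cv2) and the standard library are available. Lean on these libraries where they do the work, as an engineer would, in place of code of your own. Each camera call takes 0.05 s, during which the arm holds its last target. There are 200 camera calls.

## Task

Top up the slotted clear tube with the round bars from the soap dishes, stacked flat, until the top of the stack is level with the red line: pick the right mix of thick and thin bars, so that it is neither below nor above the line. Leave the bar already in the tube inside it, leave any bar you do not need lying where it is on its dish, and do not push the other things on the bench about.

Things in the scene. Friction and masses are not known exactly. Their poses are not given: they have to be found in the camera images.
- tube_floor (a point): clear fixed tube: point at the centre of its inner floor, 6 mm above the bench, z up. Inner diameter 55 mm, walls 3 mm thick on the +x and -x sides only; on the +y and -y sides two slots 36 mm wide, open from floor to mouth, let fingers come down with a bar held across y. Red line round the walls: 64 mm above this point. Mouth: 76 mm above this point. Yaw varies by 1 rad either way
- tube: the same tube: origin at the centre of the underside of its white round foot (80 mm diameter, 6 mm high). The walls flare outwards over the top 10 mm, to about 65 mm inside and 70 mm outside diameter. Only fixed equipment and the shut sky-blue box, up to 250 mm high, stand at the back (x over 0.73 m) and far sides (|y| over 0.5 m)
- thick1_c (a point): green thick shampoo bar: flat round disc, 50 mm diameter, 20 mm thick, about 45 g; point at its centre (half-way up), z along its axis. One of the five bars already lies in the tube at the start, each other lies flat on a dish, its underside 6 mm above the bench; it overhangs the dish by 3 mm all round
- thick2_c (a point): green thick shampoo bar: flat round disc, 50 mm diameter, 20 mm thick, about 45 g; point at its centre (half-way up), z along its axis. One of the five bars already lies in the tube at the start, each other lies flat on a dish, its underside 6 mm above the bench; it overhangs the dish by 3 mm all round
- thin1_c (a point): cream thin conditioner bar: flat round disc, 50 mm diameter, 12 mm thick, about 28 g; point at its centre (half-way up), z along its axis. One of the five bars already lies in the tube at the start, each other lies flat on a dish, its underside 6 mm above the bench; it overhangs the dish by 3 mm all round
- thin2_c (a point): cream thin conditioner bar: flat round disc, 50 mm diameter, 12 mm thick, about 28 g; point at its centre (half-way up), z along its axis. One of the five bars already lies in the tube at the start, each other lies flat on a dish, its underside 6 mm above the bench; it overhangs the dish by 3 mm all round
- thin3_c (a point): cream thin conditioner bar: flat round disc, 50 mm diameter, 12 mm thick, about 28 g; point at its centre (half-way up), z along its axis. One of the five bars already lies in the tube at the start, each other lies flat on a dish, its underside 6 mm above the bench; it overhangs the dish by 3 mm all round
- dish1: fixed grey soap dish: plain round pad 44 mm diameter, 6 mm high, origin at the centre of its underside
- dish2: fixed grey soap dish: plain round pad 44 mm diameter, 6 mm high, origin at the centre of its underside
- dish3: fixed grey soap dish: plain round pad 44 mm diameter, 6 mm high, origin at the centre of its underside
- dish4: fixed grey soap dish: plain round pad 44 mm diameter, 6 mm high, origin at the centre of its underside
- bowl: empty white enamel bowl, 104 mm diameter at the rim, 42 mm high, loose; origin at centre of underside. Leave it alone
- massager: pink ribbed silicone massager, 68 mm diameter, 55 mm high, loose; origin at centre of underside. Leave it alone
- tin: round aluminium balm tin, 62 mm diameter, 25 mm high, loose; origin at centre of underside. Leave it alone
- comb: cherrywood comb lying flat, 175 mm along its x, 38 mm along its y, 6 mm high, loose; origin under its middle. Leave it alone
- brush: metal pin brush lying pins up, 210 mm along its x (head from +10 to +100 mm, 56 mm wide; handle to -110 mm), 34 mm high, loose; origin under its middle. Leave it alone
- bottle: lilac travel bottle, 48 mm diameter, 90 mm high, loose; origin at centre of underside. Leave it alone
- cup: blue ceramic cup, 60 mm diameter, 50 mm high, loose; origin at centre of underside. Leave it alone
Mind the look-alikes: they are no part of the job. Leave any purple look-alike of the part that bears thin3_c alone. Leave any blue look-alike of the part that bears thick2_c alone.

How it is judged:
By the outcome, as a careful person would: the job done as asked, in the order asked, and still so for the second after the job is handed in, with the robot touching nothing.
It also fails if it takes over 72 s, if anything falls off the work surface, if the arm or the gripper's body presses on something with over 40 N, if the wrist force passes 120 N, or if a joint passes its speed limit or range.

## Working session

There is one attempt and no reset: what is moved stays moved. The work goes in short steps, Python scripts to look and compute and a shell command to move; the robot and the scene stay as the last step left them, time stands still between calls to the robot, and variables do not carry over. Pictures are saved under pics/ and viewed, about 8 in all and at most 12, crops included, and the job is handed in when it is done.

```bash
mkdir -p pics; ls
python3 - <<'E'
from bench import readout, eyes
import cv2,numpy as np
np.set_printoptions(precision=4,suppress=True)
s=readout.read_state();print(s)
for n in("top","side","wrist"):
    print(n,eyes.camera_params(n))
for n in("top","side"):
    cv2.imwrite(f"pics/{n}0.png",eyes.snapshot(n)[:,:,::-1])
E
```

```text
pics
{'time': 0.0, 'joint_pos': array([ 1.0525,  0.4942,  1.3461,  0.    ,  1.3025, -0.0955]), 'qvel': array([ 0.0007,  0.0009,  0.0014,  0.0009, -0.0001, -0.0006]), 'joint_torque': array([  0.005 , -88.2136, -38.3882,   0.0003,   0.0098,   0.0001]), 'tcp_pos': array([0.2563, 0.5697, 0.3033]), 'orientation': array([ 2.6377,  1.7056, -0.0017]), 'ft_force': array([ 0.4186, -0.3161, -0.6509]), 'moment': array([-0.0031,  0.0117,  0.0059]), 'gripper_width': 1.0008703897450326}
top {'K': array([[449.0933,   0.    , 321.9469],
       [  0.    , 449.0933, 235.4119],
       [  0.    ,   0.    ,   1.    ]]), 'position': array([0.5202, 0.005 , 1.0367]), 'rotation': array([ 0.0391, -0.0571, -1.5753])}
side {'K': array([[539.4254,   0.    , 319.429 ],
       [  0.    , 539.4254, 238.6191],
       [  0.    ,   0.    ,   1.    ]]), 'position': array([-0.0173, -0.6943,  0.6769]), 'rotation': array([ 0.927 , -0.3453, -0.6919])}
wrist {'K': array([[339.206 ,   0.    , 320.1878],
       [  0.    , 339.206 , 232.6302],
       [  0.    ,   0.    ,   1.    ]]), 'mount': array([[ 1.    ,  0.0001, -0.0006, -0.0006],
       [-0.0001, -0.9558, -0.2939, -0.0739],
       [-0.0006,  0.2939, -0.9558, -0.0709],
       [ 0.    ,  0.    ,  0.    ,  1.    ]])}
```

View pics/top0.png

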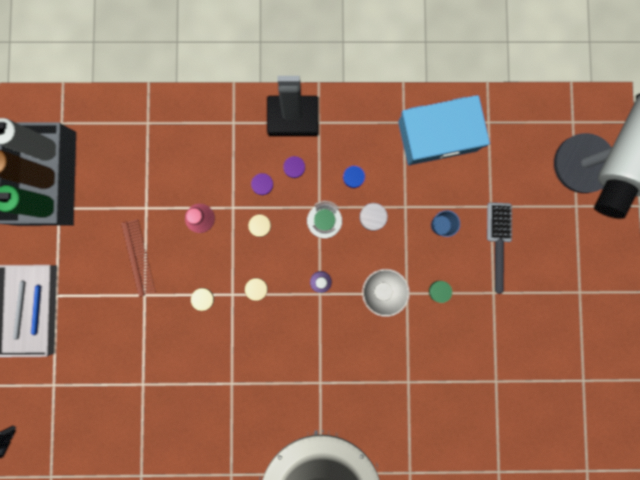

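View pics/side0.png

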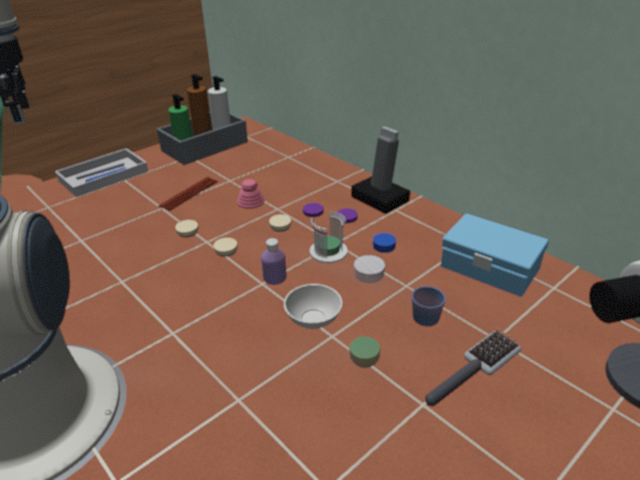

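The tube (324,220) holds a green thick bar, so 44 mm is missing: one thick and two thin.

- **Green candidates:** (441,292) is free and (324,220) is in the tube.
- **Cream candidates:** (260,225), (256,289), (202,299).
- **Look-alikes to avoid:** purple (262,184) and (294,167), blue (354,177). The sky-blue box and blue cup are not bars.

```bash
cat > h.py <<'E'
import numpy as np,cv2
from scipy.spatial.transform import Rotation as R
from bench import readout,eyes
np.set_printoptions(precision=4,suppress=True)
def shot(n):
    p=eyes.camera_params(n);s=readout.read_state();im=eyes.snapshot(n)
    if n=="wrist":
        T=np.eye(4);T[:3,:3]=R.from_rotvec(s["orientation"]).as_matrix();T[:3,3]=s["tcp_pos"]
        C=T@p["mount"];return im,p["K"],C[:3,:3],C[:3,3],s
    return im,p["K"],R.from_rotvec(p["rotation"]).as_matrix(),p["position"],s
def ray(c,uv,z):
    _,K,Rm,t,_=c;uv=np.atleast_2d(uv).astype(float)
    d=np.c_[(uv[:,0]-K[0,2])/K[0,0],-(uv[:,1]-K[1,2])/K[1,1],-np.ones(len(uv))]@Rm.T
    return t+d*((z-t[2])/d[:,2])[:,None]
def proj(c,P):
    _,K,Rm,t,_=c;q=(np.atleast_2d(P)-t)@Rm
    return np.c_[K[0,2]-K[0,0]*q[:,0]/q[:,2],K[1,2]+K[1,1]*q[:,1]/q[:,2]]
def blobs(c,lo,hi,zt,amin=100):
    hsv=cv2.cvtColor(c[0],cv2.COLOR_RGB2HSV);m=cv2.inRange(hsv,lo,hi)
    out=[]
    for k in cv2.findContours(m,cv2.RETR_EXTERNAL,cv2.CHAIN_APPROX_NONE)[0]:
        if cv2.contourArea(k)<amin: continue
        k=k[:,0,:];w=ray(c,k,zt)[:,:2]
        ctr,r=cv2.minEnclosingCircle(w.astype(np.float32))
        out.append((k.mean(0).round(),np.array(ctr),round(r*2000,1)))
    return out
GREEN=((60,80,40),(85,255,255));CREAM=((18,25,150),(35,150,255))
E
python3 - <<'E'
from h import *
c=shot("top")
for n,z in(("GREEN",.026),("CREAM",.018)):
    for b in blobs(c,*globals()[n],z):print(n,*b)
for n,uv in dict(tube=(324,220),tin=(374,216),bowl=(386,293),bottle=(320,282),cup=(446,223),mass=(200,218),purple=(262,184),brush=(500,230),blue=(354,177)).items(): print(n,ray(c,uv,.02)[0])
E
```

```text
GREEN [440. 291.] [ 0.4558 -0.2715] 47.3
GREEN [324. 219.] [ 0.6183 -0.0118] 44.9
GREEN [ 22. 201.] [0.6685 0.6587] 131.3
CREAM [202. 299.] [0.4417 0.2636] 52.0
CREAM [256. 289.] [0.4621 0.143 ] 49.8
CREAM [259. 225.] [0.6066 0.1361] 48.8
CREAM [425.  81.] [ 0.944  -0.2491] 378.4
tube [ 0.6176 -0.0116  0.02  ]
tin [ 0.6262 -0.1255  0.02  ]
bowl [ 0.4517 -0.1504  0.02  ]
bottle [ 0.4773 -0.0018  0.02  ]
cup [ 0.6095 -0.2897  0.02  ]
mass [0.6233 0.2695 0.02  ]
purple [0.7006 0.1293 0.02  ]
brush [ 0.5929 -0.4128  0.02  ]
blue [ 0.7161 -0.0808  0.02  ]
```

```bash
python3 -m creep '{"travel":[[-2.6,3.4,0],[-2.6,3.4,0],[-2.6,3.4,0],[-2.6,3.4,0],[-2.6,3.4,0],[-2.6,3.4,0],[-2.6,3.4,0],[-2.6,3.4,0],[-2.6,3.4,0],[-2.6,3.4,0],[-2.6,3.4,0],[-2.6,3.4,0]],"rotation":[[0,0,0],[0,0,0],[0,0,0],[0,0,0],[0,0,0],[0,0,0],[0,0,0],[0,0,0],[0,0,0],[0,0,0],[0,0,0],[0,0,0]],"fingers":[1,1,1,1,1,1,1,1,1,1,1,1]}' 40
python3 -m creep '{"travel":[[0,0,0],[0,0,0],[0,0,0],[0,0,0],[0,0,0]],"rotation":[[0,0,-0.14],[0,0,-0.14],[0,0,-0.14],[0,0,0],[0,0,0]],"fingers":[1,1,1,1,1]}'
python3 - <<'E'
from h import *
c=shot("wrist");cv2.imwrite("pics/w1.png",c[0][:,:,::-1])
for n,z in(("GREEN",.026),("CREAM",.018)):
    for b in blobs(c,*globals()[n],z):print(n,*b)
E
```

```text
time: 1.35
tcp_pos: [0.501, 0.1163, 0.3038]
orientation: [-2.638, -1.706, 0.0]
ft_force: [0.3, 0.8, -0.1]
gripper_width: 1.0
time: 1.85
tcp_pos: [0.5004, 0.1181, 0.3038]
orientation: [-2.229, -2.213, 0.0]
ft_force: [-0.4, 0.4, 0.1]
gripper_width: 0.997
GREEN [226. 305.] [0.6201 0.0074] 38.7
CREAM [337. 291.] [0.6081 0.136 ] 49.7
CREAM [334. 165.] [0.4635 0.1422] 49.7
```

View pics/w1.png

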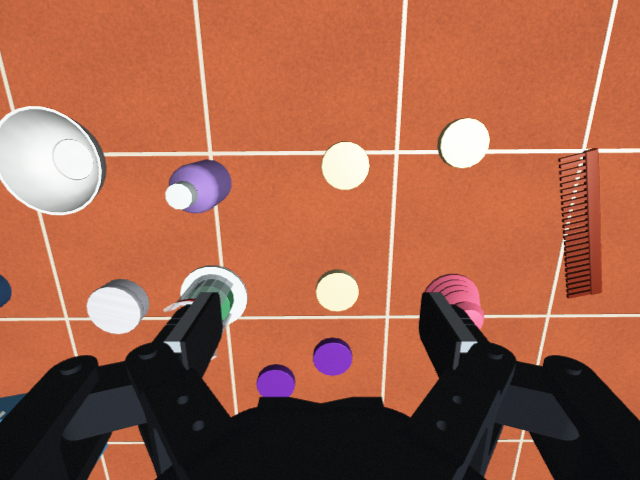

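Matches expectations: creams at (346,165), (337,291), (464,142), tube at (213,297), purples at (332,357) and (276,383), bottle (198,187). I'll look at the tube closely for its yaw.

```bash
python3 -m creep '{"travel":[[-4.3,2.5,0],[-4.3,2.5,0],[-4.3,2.5,0],[0,0,0],[0,0,0],[0,0,0]],"rotation":[[0,0,0],[0,0,0],[0,0,0],[0,0,0],[0,0,0],[0,0,0]],"fingers":[1,1,1,1,1,1]}'
python3 - <<'E'
from h import *
c=shot("wrist")
u=proj(c,[[.618,-.012,.03]])[0];print(u)
for b in blobs(c,*GREEN,.026):print(*b)
x,y=np.clip(u.astype(int)-[75,75],0,None);cr=c[0][y:y+150,x:x+150]
print(x,y);cv2.imwrite("pics/w2.png",cv2.resize(cr[:,:,::-1],(600,600),interpolation=2))
np.save("w2.npy",np.array(c[:4],dtype=object),allow_pickle=True)
E
```

```text
time: 2.5
tcp_pos: [0.5746, -0.0105, 0.3037]
orientation: [-2.225, -2.217, 0.0]
ft_force: [0.2, -0.1, 0.2]
gripper_width: 1.001
[319.6116 243.0432]
[319. 247.] [ 0.6203 -0.0129] 48.7
[48. 81.] [ 0.4561 -0.2676] 61.1
244 168
```

View pics/w2.png

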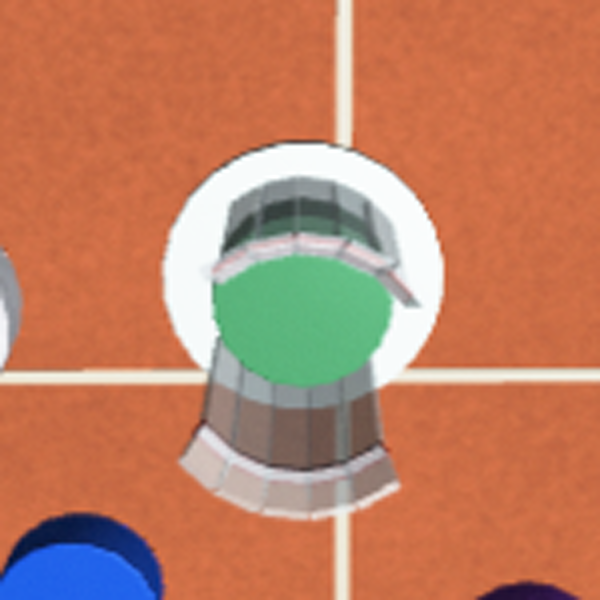

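Run:
```python
from h import *
c=list(np.load("w2.npy",allow_pickle=True))+[0]
c[1:4]=[np.array(a,float) for a in c[1:4]];c[0]=np.array(c[0],np.uint8)
f=lambda p:np.array(p)/4-.375+[244,168]
w=ray(c,f([(210,273),(420,306),(180,462),(398,488)]),.082)[:,:2];print(w,w.mean(0))
for a,b in((0,1),(2,3)):
    d=w[b]-w[a];print("slot(y) axis angle",np.arctan2(d[1],d[0]),np.linalg.norm(d))
for a,b in((0,2),(1,3)):
    d=w[b]-w[a];print("x axis angle",np.arctan2(d[1],d[0]),np.linalg.norm(d))
d=w[3]-w[0];print(np.linalg.norm(d),np.linalg.norm(w[2]-w[1]))
# foot fit
hsv=cv2.cvtColor(c[0],cv2.COLOR_RGB2HSV)
m=cv2.inRange(hsv,(0,0,170),(180,45,255));m[:200]=0;
n,l,s,ce=cv2.connectedComponentsWithStats(m[:,250:390]);
i=1+np.argmax(s[1:,4]);k=np.argwhere(l==i)[:,::-1]+[250,0]
h=cv2.convexHull(k.astype(np.int32))[:,0];P=ray(c,h,.006)[:,:2];P=P[P[:,0]<.625]
A=np.c_[2*P,np.ones(len(P))];x=np.linalg.lstsq(A,(P**2).sum(1),rcond=None)[0];r=np.sqrt(x[2]+x[:2]@x[:2])
print("foot",x[:2],r,len(P),np.abs(np.linalg.norm(P-x[:2],axis=1)-r).max())
```

```text
[[ 0.5933 -0.0331]
 [ 0.6014  0.0146]
 [ 0.6402 -0.0414]
 [ 0.6472  0.0103]] [ 0.6205 -0.0124]
slot(y) axis angle 1.4027684090037429 0.04838085031069108
slot(y) axis angle 1.4361288197222264 0.052136556697899294
x axis angle -0.17426207655908302 0.047579167185100794
x axis angle -0.09333862595868254 0.045967423084642405
0.06917811311793007 0.06806750118416659
foot [ 0.6111 -0.0105] 0.03468320834866216 8 0.0028337969126152607
```

Tube centre is about (0.6205, -0.0124) with the slot axis at 1.42 rad. Going to thin bar B.

```bash
python3 -m creep '{"travel":[[2.55,-1.86,0],[2.55,-1.86,0],[2.55,-1.86,0],[2.55,-1.86,0],[2.55,-1.86,0],[2.55,-1.86,0],[0,0,3.7],[0,0,3.7],[0,0,3.7],[0,0,3.7],[0,0,3.4],[0,0,0]],"rotation":[[0,0,0],[0,0,0],[0,0,0],[0,0,0],[0,0,0],[0,0,0],[0,0,0],[0,0,0],[0,0,0],[0,0,0],[0,0,0],[0,0,0]],"fingers":[1,1,1,1,1,1,0.75,0.75,0.75,0.75,0.75,0.75]}'
python3 -m creep '{"travel":[[0,0,0],[0,0,0]],"rotation":[[0,0,0],[0,0,0]],"fingers":[0.75,0.75]}'
python3 - <<'E'
from h import *
c=shot("wrist");cv2.imwrite("pics/w3.png",c[0][:,:,::-1])
for b in blobs(c,*CREAM,.018):print(*b)
print(c[4]["tcp_pos"])
E
```

```text
time: 3.75
tcp_pos: [0.4617, 0.1426, 0.1192]
orientation: [-2.221, -2.217, 0.008]
ft_force: [-0.1, 1.1, 0.6]
gripper_width: 0.751
time: 3.95
tcp_pos: [0.4645, 0.1426, 0.1236]
orientation: [2.223, 2.218, 0.003]
ft_force: [0.9, -0.1, -0.7]
gripper_width: 0.749
[103. 335.] [0.509  0.0116] 21.1
[343. 252.] [0.4582 0.1561] 77.8
[565. 227.] [0.4426 0.2772] 74.2
[ 99. 181.] [0.4103 0.0385] 160.7
[0.4645 0.1426 0.1236]
```

View pics/w3.png

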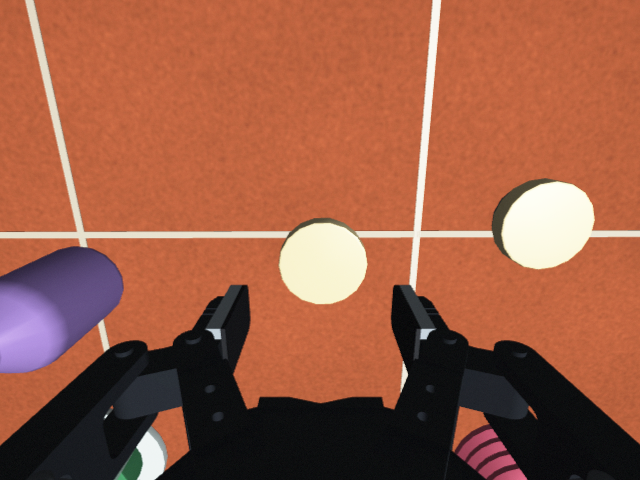

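```bash
cat >> h.py <<'E'
def disc(c,lo,hi,z,xy,rad=.025):
    "fit top-face circle: saturate on bright top pixels near expected spot"
    u=proj(c,[[*xy,z]])[0];hsv=cv2.cvtColor(c[0],cv2.COLOR_RGB2HSV);m=cv2.inRange(hsv,lo,hi)
    n,l,s,ce=cv2.connectedComponentsWithStats(cv2.morphologyEx(m,cv2.MORPH_OPEN,np.ones((9,9),np.uint8)))
    i=l[int(u[1]),int(u[0])];k=np.argwhere(l==i)[:,::-1] if i else None
    if k is None:return None
    h=cv2.convexHull(k.astype(np.int32))[:,0];P=ray(c,h,z)[:,:2]
    ctr,r=cv2.minEnclosingCircle(P.astype(np.float32));return np.array(ctr),r
CTOP=((18,20,205),(40,110,255))
E
python3 - <<'E'
from h import *
c=shot("wrist")
print(c[4]["tcp_pos"],disc(c,*CTOP,.018,(.4635,.1425)),ray(c,(323,262),.018),disc(c,*CTOP,.018,(.442,.264)),ray(c,(544,224),.018))
print(c[0][262,323],c[0][225,310])
E
```

```text
[0.4647 0.1425 0.1236] (array([0.4637, 0.1432]), 0.02473239228129387) [[0.4623 0.1433 0.018 ]] None [[0.4405 0.2627 0.018 ]]
[249 245 212] [246 240 203]
```

```bash
python3 -m creep '{"travel":[[0.05,-0.1,2],[0,0,2],[0,0,0.8],[0,0,0.2],[0,0,0],[0,0,0],[0,0,0],[0,0,0],[0,0,0],[0,0,0]],"rotation":[[0,0,0],[0,0,0],[0,0,0],[0,0,0],[0,0,0],[0,0,0],[0,0,0],[0,0,0],[0,0,0],[0,0,0]],"fingers":[0.75,0.75,0.75,0.75,0.75,0.4,0.4,0.4,0.4,0.4]}' 40
```

```text
time: 5.05
tcp_pos: [0.4633, 0.1427, 0.073]
orientation: [2.224, 2.218, 0.002]
ft_force: [-1.5, -0.5, 11.3]
gripper_width: 0.566
```

```bash
python3 -m creep '{"travel":[[0,0,-1],[0,0,-3.5],[0,0,-4],[0,0,-4.2],[-2.58,2.62,0],[-2.58,2.62,0],[-2.58,2.62,0],[-2.58,2.62,0],[-2.58,2.62,0],[-2.58,2.62,0],[0,0,0],[0,0,0]],"rotation":[[0,0,0],[0,0,0],[0,0,0],[0,0,0],[0,0,0],[0,0,0],[0,0,0],[0,0,0],[0,0,0],[0,0,0],[0,0,0.075],[0,0,0.075]],"fingers":[0.4,0.4,0.4,0.4,0.4,0.4,0.4,0.4,0.4,0.4,0.4,0.4]}'
python3 -m creep '{"travel":[[0,0,0],[0,0,0],[0,0,0]],"rotation":[[0,0,0],[0,0,0],[0,0,0]],"fingers":[0.4,0.4,0.4]}'
python3 - <<'E'
from h import *
c=shot("wrist");cv2.imwrite("pics/w4.png",c[0][:,:,::-1])
p=c[4]["tcp_pos"];Rm=R.from_rotvec(c[4]["orientation"]).as_matrix()
d=np.array([.6205,-.0124,p[2]])-p
print(p,"tool x,y shift cm",(Rm.T@d)*100,"angle",np.arctan2(Rm[1,0],Rm[0,0]))
E
```

```text
time: 6.25
tcp_pos: [0.6201, -0.0136, 0.1998]
orientation: [2.389, 2.04, 0.001]
ft_force: [-1.0, 0.1, 0.3]
gripper_width: 0.564
time: 6.55
tcp_pos: [0.6196, -0.0124, 0.1994]
orientation: [2.382, 2.048, 0.0]
ft_force: [0.1, -0.1, -1.2]
gripper_width: 0.568
[ 0.6196 -0.0124  0.1994] tool x,y shift cm [0.0137 0.0868 0.    ] angle 1.420107239052587
```

View pics/w4.png

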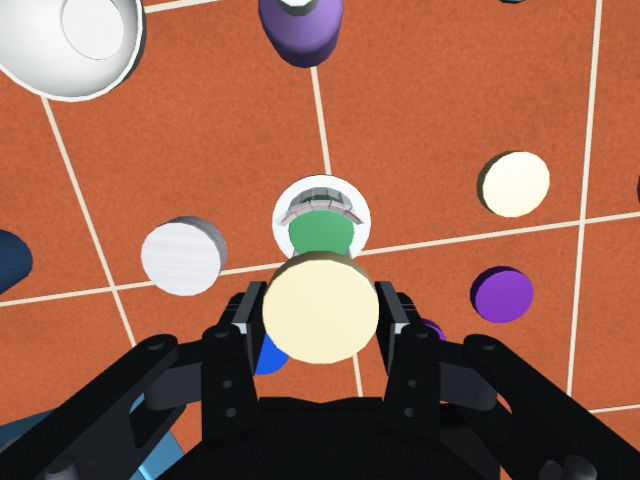

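Run:
```python
from h import *
c=shot("wrist");s=c[4];p=s["tcp_pos"];Rm=R.from_rotvec(s["orientation"]).as_matrix()
r=disc(c,*CTOP,p[2]-.055,p[:2]);print("bar-tcp tool",Rm.T@np.r_[r[0]-p[:2],0],r[1])
w=ray(c,[(283,222),(363,225)],.082);print("near corners rel tube, tool",(w-[.6205,-.0124,0])@Rm)
print("green",[b[1] for b in blobs(c,*GREEN,.026)])
```

```text
bar-tcp tool [-0.0001  0.0004  0.    ] 0.025011315941810608
near corners rel tube, tool [[-0.0223 -0.0234 -0.082 ]
 [ 0.0238 -0.0216 -0.082 ]]
green [array([ 0.6198, -0.0126])]
```

```bash
python3 -m creep '{"travel":[[0,0.05,2],[0,0,2],[0,0,1.2],[0,0,1],[0,0,1],[0,0,0]],"rotation":[[0,0,0],[0,0,0],[0,0,0],[0,0,0],[0,0,0],[0,0,0]],"fingers":[0.4,0.4,0.4,0.4,0.4,0.4]}'
python3 -m creep '{"travel":[[0,0,1],[0,0,1],[0,0,0.8],[0,0,0.4],[0,0,0],[0,0,0]],"rotation":[[0,0,0],[0,0,0],[0,0,0],[0,0,0],[0,0,0],[0,0,0]],"fingers":[0.4,0.4,0.4,0.4,0.4,0.4]}'
```

```text
time: 7.25
tcp_pos: [0.6198, -0.0126, 0.1258]
orientation: [-2.383, -2.045, 0.002]
ft_force: [0.7, 0.6, -0.2]
gripper_width: 0.564
time: 7.85
tcp_pos: [0.6203, -0.0124, 0.0953]
orientation: [-2.384, -2.046, -0.001]
ft_force: [-2.7, 2.2, 11.6]
gripper_width: 0.571
```

```bash
python3 -m creep '{"travel":[[0,0,0],[0,0,0],[0,0,0],[0,0,0],[0,0,-2],[0,0,-3],[0,0,-3],[0,0,-3],[0,0,0]],"rotation":[[0,0,0],[0,0,0],[0,0,0],[0,0,0],[0,0,0],[0,0,0],[0,0,0],[0,0,0],[0,0,0]],"fingers":[0.72,0.75,0.75,0.75,0.75,0.75,0.75,0.75,0.75]}'
python3 -m creep '{"travel":[[3.07,-2.73,0],[3.07,-2.73,0],[3.07,-2.73,0],[3.07,-2.73,0],[3.07,-2.73,0],[3.07,-2.73,0],[3.07,-2.73,0],[3.07,-2.73,0],[0,0,4],[0,0,4],[0,0,0],[0,0,0]],"rotation":[[0,0,0],[0,0,0],[0,0,0],[0,0,0],[0,0,0],[0,0,0],[0,0,0],[0,0,0],[0,0,0],[0,0,0],[0,0,0],[0,0,0]],"fingers":[0.75,0.75,0.75,0.75,0.75,0.75,0.75,0.75,0.75,0.75,0.75,0.75]}'
python3 - <<'E'
from h import *
c=shot("wrist");s=c[4];p=s["tcp_pos"];Rm=R.from_rotvec(s["orientation"]).as_matrix()
r=disc(c,*CTOP,.018,(.441,.263));print(p,r,"tool shift cm",100*Rm.T@np.r_[r[0]-p[:2],0])
t=shot("top");s2=shot("side")
x,y=290,190;a=cv2.resize(t[0][190:250,290:370],(400,300),interpolation=2)
b=cv2.resize(s2[0][200:270,280:373],(400,300),interpolation=2)
cv2.imwrite("pics/ts1.png",np.hstack([a,b])[:,:,::-1])
E
```

```text
time: 8.75
tcp_pos: [0.6219, -0.0129, 0.2088]
orientation: [2.381, 2.042, 0.007]
ft_force: [0.7, -0.3, -0.2]
gripper_width: 0.747
time: 9.95
tcp_pos: [0.4415, 0.2631, 0.1249]
orientation: [-2.384, -2.045, 0.003]
ft_force: [-0.2, 0.3, 0.9]
gripper_width: 0.751
[0.4415 0.2631 0.1249] (array([0.4424, 0.2641]), 0.024926424026489258) tool shift cm [ 0.1138  0.0719 -0.0002]
```

View pics/ts1.png

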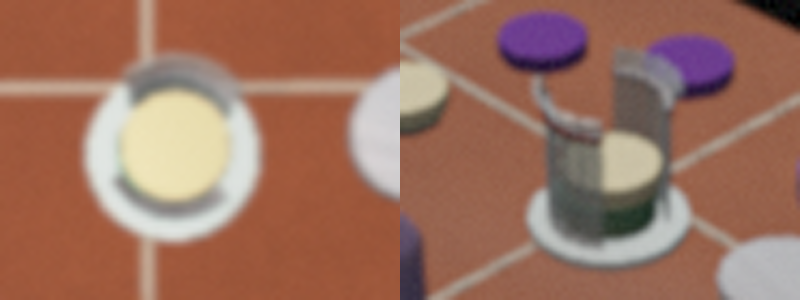

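The first cream bar lies flat on the green one inside the tube. Next I pick thin bar A.

```bash
python3 -m creep '{"travel":[[0.11,0.07,2],[0,0,2],[0,0,0.9],[0,0,0.3],[0,0,0],[0,0,0],[0,0,0],[0,0,0],[0,0,0],[0,0,0]],"rotation":[[0,0,0],[0,0,0],[0,0,0],[0,0,0],[0,0,0],[0,0,0],[0,0,0],[0,0,0],[0,0,0],[0,0,0]],"fingers":[0.75,0.75,0.75,0.75,0.75,0.4,0.4,0.4,0.4,0.4]}' 40
python3 -m creep '{"travel":[[0,0,-1],[0,0,-3.5],[0,0,-4],[0,0,-4.2],[-3.07,2.73,0],[-3.07,2.73,0],[-3.07,2.73,0],[-3.07,2.73,0],[-3.07,2.73,0],[-3.07,2.73,0],[-3.07,2.73,0],[-3.07,2.73,0]],"rotation":[[0,0,0],[0,0,0],[0,0,0],[0,0,0],[0,0,0],[0,0,0],[0,0,0],[0,0,0],[0,0,0],[0,0,0],[0,0,0],[0,0,0]],"fingers":[0.4,0.4,0.4,0.4,0.4,0.4,0.4,0.4,0.4,0.4,0.4,0.4]}'
python3 -m creep '{"travel":[[0,0,0],[0,0,0],[0,0,0]],"rotation":[[0,0,0],[0,0,0],[0,0,0]],"fingers":[0.4,0.4,0.4]}'
python3 - <<'E'
from h import *
c=shot("wrist");s=c[4];p=s["tcp_pos"];Rm=R.from_rotvec(s["orientation"]).as_matrix()
r=disc(c,*CTOP,p[2]-.055,p[:2]);print("bar-tcp tool",Rm.T@np.r_[r[0]-p[:2],0],r[1])
print(p,"tool shift cm (tcp)",100*Rm.T@(np.array([.6205,-.0124,p[2]])-p))
E
```

```text
time: 11.1
tcp_pos: [0.443, 0.2644, 0.074]
orientation: [2.384, 2.045, 0.002]
ft_force: [-1.0, -2.0, 10.6]
gripper_width: 0.568
time: 12.3
tcp_pos: [0.6217, -0.0133, 0.2011]
orientation: [2.384, 2.045, 0.001]
ft_force: [0.3, 0.6, -0.2]
gripper_width: 0.566
time: 12.6
tcp_pos: [0.6205, -0.011, 0.2004]
orientation: [-2.384, -2.046, 0.0]
ft_force: [0.0, 0.2, -0.1]
gripper_width: 0.569
bar-tcp tool [-0.0004 -0.0017  0.    ] 0.024646947160363197
[ 0.6205 -0.011   0.2004] tool shift cm (tcp) [-0.1339  0.0249 -0.    ]
```

```bash
python3 -m creep '{"travel":[[-0.13,0.12,2],[0,0,2],[0,0,1.2],[0,0,1],[0,0,1],[0,0,0]],"rotation":[[0,0,0],[0,0,0],[0,0,0],[0,0,0],[0,0,0],[0,0,0]],"fingers":[0.4,0.4,0.4,0.4,0.4,0.4]}'
python3 -m creep '{"travel":[[0,0,1],[0,0,0.8],[0,0,0.35],[0,0,0],[0,0,0]],"rotation":[[0,0,0],[0,0,0],[0,0,0],[0,0,0],[0,0,0]],"fingers":[0.4,0.4,0.4,0.4,0.4]}'
```

```text
time: 13.25
tcp_pos: [0.6216, -0.0129, 0.1269]
orientation: [-2.383, -2.045, 0.002]
ft_force: [1.1, -0.1, 0.2]
gripper_width: 0.562
time: 13.75
tcp_pos: [0.6221, -0.0132, 0.1062]
orientation: [-2.385, -2.045, 0.0]
ft_force: [0.1, -0.0, -0.5]
gripper_width: 0.562
```

```bash
python3 -m creep '{"travel":[[0,0,0],[0,0,0],[0,0,0],[0,0,0],[0,0,-2],[0,0,-3],[0,0,-3],[0,0,-1.5],[0,0,0]],"rotation":[[0,0,0],[0,0,0],[0,0,0],[0,0,0],[0,0,0],[0,0,0],[0,0,0],[0,0,0],[0,0,0]],"fingers":[0.72,0.75,0.75,0.75,0.75,0.75,0.75,0.75,0.75]}'
python3 -m creep '{"travel":[[-3.49,-1.57,0],[-3.49,-1.57,0],[-3.49,-1.57,0],[-3.49,-1.57,0],[-3.49,-1.57,0],[-3.49,-1.57,0],[-3.49,-1.57,0],[-3.49,-1.57,0],[0,0,3.5],[0,0,3.5],[0,0,0],[0,0,0]],"rotation":[[0,0,0],[0,0,0],[0,0,0],[0,0,0],[0,0,0],[0,0,0],[0,0,0],[0,0,0],[0,0,0],[0,0,0],[0,0,0],[0,0,0]],"fingers":[0.75,0.75,0.75,0.75,0.75,0.75,0.75,0.75,0.75,0.75,0.75,0.75]}'
python3 - <<'E'
from h import *
c=shot("wrist");s=c[4];p=s["tcp_pos"];Rm=R.from_rotvec(s["orientation"]).as_matrix()
cv2.imwrite("pics/w5.png",c[0][:,:,::-1])
u=proj(c,[[.4558,-.2715,.026]])[0].astype(int);print(p,u,cv2.cvtColor(c[0],cv2.COLOR_RGB2HSV)[u[1],u[0]])
E
```

```text
time: 14.65
tcp_pos: [0.6231, -0.0133, 0.2037]
orientation: [2.382, 2.044, 0.004]
ft_force: [0.1, 0.6, -0.4]
gripper_width: 0.748
time: 15.85
tcp_pos: [0.4552, -0.2697, 0.1312]
orientation: [-2.383, -2.044, 0.001]
ft_force: [0.3, 0.1, 0.4]
gripper_width: 0.749
[ 0.4552 -0.2697  0.1312] [318 268] [ 71 125 185]
```

View pics/w5.png

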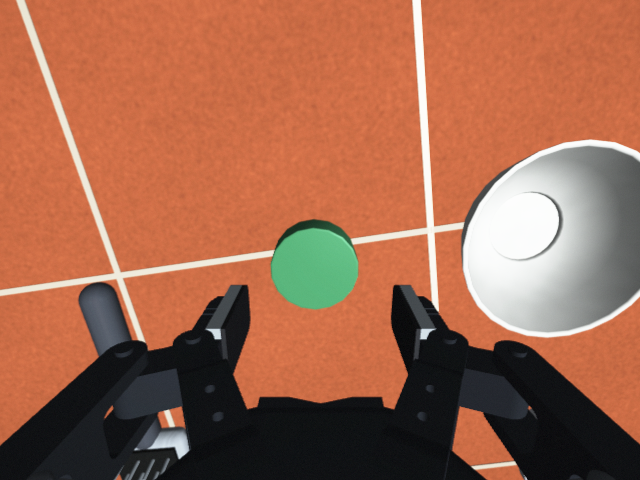

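Green bar at (315,265), between the fingers, clear of the bowl (rim left edge at x=463).

Run:
```python
from h import *
c=shot("wrist");s=c[4];p=s["tcp_pos"];Rm=R.from_rotvec(s["orientation"]).as_matrix()
GT=((60,80,160),(85,255,255))
r=disc(c,*GT,.026,(.4558,-.2715));q=ray(c,(315,265),.026)[0,:2]
print(p,r,q,"tool shift",100*Rm.T@np.r_[r[0]-p[:2],0],100*Rm.T@np.r_[q-p[:2],0])
c=shot("side");cv2.imwrite("pics/s2.png",cv2.resize(c[0][200:270,280:373],(800,600),interpolation=2)[:,:,::-1])
```

```text
[ 0.4557 -0.2699  0.132 ] (array([ 0.4561, -0.2736]), 0.024613916873931885) [ 0.4546 -0.2735] tool shift [-0.3553  0.0887 -0.    ] [-0.3662 -0.0587 -0.    ]
```

View pics/s2.png

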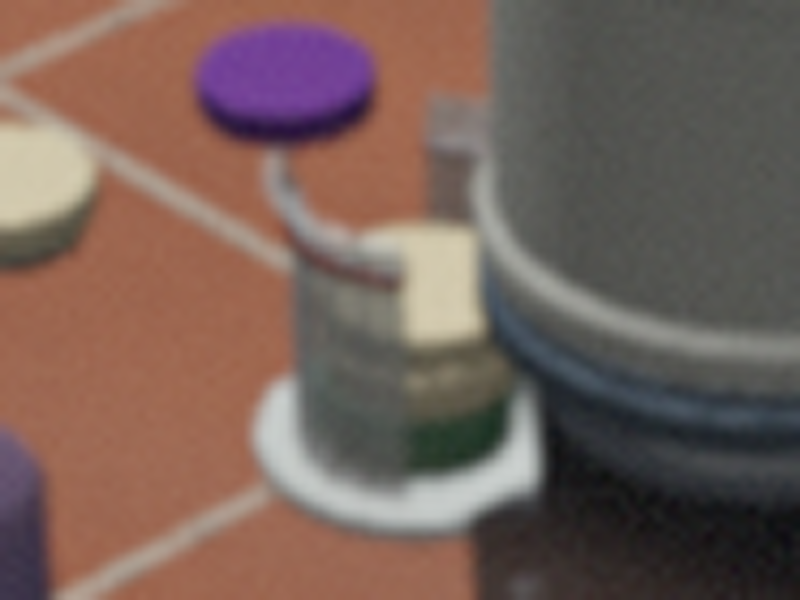

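```bash
python3 -m creep '{"travel":[[-0.36,0.05,2],[0,0,2],[0,0,1.4],[0,0,0.4],[0,0,0],[0,0,0],[0,0,0],[0,0,0],[0,0,0],[0,0,0]],"rotation":[[0,0,0],[0,0,0],[0,0,0],[0,0,0],[0,0,0],[0,0,0],[0,0,0],[0,0,0],[0,0,0],[0,0,0]],"fingers":[0.75,0.75,0.75,0.75,0.75,0.4,0.4,0.4,0.4,0.4]}' 40
python3 -m creep '{"travel":[[0,0,-1],[0,0,-3.5],[0,0,-4],[0,0,-4.2],[3.53,1.54,0],[3.53,1.54,0],[3.53,1.54,0],[3.53,1.54,0],[3.53,1.54,0],[3.53,1.54,0],[3.53,1.54,0],[3.53,1.54,0]],"rotation":[[0,0,0],[0,0,0],[0,0,0],[0,0,0],[0,0,0],[0,0,0],[0,0,0],[0,0,0],[0,0,0],[0,0,0],[0,0,0],[0,0,0]],"fingers":[0.4,0.4,0.4,0.4,0.4,0.4,0.4,0.4,0.4,0.4,0.4,0.4]}'
python3 -m creep '{"travel":[[0,0,0],[0,0,0],[0,0,0]],"rotation":[[0,0,0],[0,0,0],[0,0,0]],"fingers":[0.4,0.4,0.4]}'
python3 - <<'E'
from h import *
c=shot("wrist");s=c[4];p=s["tcp_pos"];Rm=R.from_rotvec(s["orientation"]).as_matrix()
r=disc(c,(60,80,160),(85,255,255),p[2]-.048,p[:2]);print("bar-tcp tool",Rm.T@np.r_[r[0]-p[:2],0],r[1])
print(p,"tool shift cm (tcp)",100*Rm.T@(np.array([.6205,-.0124,p[2]])-p))
E
```

```text
time: 17.0
tcp_pos: [0.4558, -0.2739, 0.0747]
orientation: [2.383, 2.044, 0.001]
ft_force: [-0.1, 1.6, 6.6]
gripper_width: 0.576
time: 18.2
tcp_pos: [0.6208, -0.0117, 0.2019]
orientation: [2.384, 2.045, 0.001]
ft_force: [-0.2, -1.4, -0.4]
gripper_width: 0.566
time: 18.5
tcp_pos: [0.6197, -0.0138, 0.201]
orientation: [2.385, 2.045, -0.0]
ft_force: [1.4, -0.3, -0.6]
gripper_width: 0.57
bar-tcp tool [-0.0005 -0.0005  0.    ] 0.024351470172405243
[ 0.6197 -0.0138  0.201 ] tool shift cm (tcp) [ 0.148   0.0581 -0.    ]
```

```bash
python3 -m creep '{"travel":[[0.15,0.09,2],[0,0,2],[0,0,1],[0,0,1],[0,0,1],[0,0,0]],"rotation":[[0,0,0],[0,0,0],[0,0,0],[0,0,0],[0,0,0],[0,0,0]],"fingers":[0.4,0.4,0.4,0.4,0.4,0.4]}'
python3 -m creep '{"travel":[[0,0,0.7],[0,0,0.4],[0,0,0],[0,0,0]],"rotation":[[0,0,0],[0,0,0],[0,0,0],[0,0,0]],"fingers":[0.4,0.4,0.4,0.4]}'
```

```text
time: 19.15
tcp_pos: [0.6208, -0.0121, 0.1294]
orientation: [-2.384, -2.044, 0.002]
ft_force: [0.5, 0.6, -0.7]
gripper_width: 0.57
time: 19.55
tcp_pos: [0.6215, -0.012, 0.1197]
orientation: [2.384, 2.045, 0.001]
ft_force: [-0.3, -0.3, 2.3]
gripper_width: 0.568
```

```bash
python3 -m creep '{"travel":[[0,0,0],[0,0,0],[0,0,0],[0,0,0],[0,0,-2],[0,0,-3],[0,0,-3],[0,0,-3],[0,0,-1],[0,0,0]],"rotation":[[0,0,0],[0,0,0],[0,0,0],[0,0,0],[0,0,0],[0,0,0],[0,0,0],[0,0,0],[0,0,0],[0,0,0]],"fingers":[0.72,0.75,0.75,0.75,0.75,0.75,0.75,0.75,0.75,0.75]}'
python3 -m creep '{"travel":[[3.07,-2.73,0],[3.07,-2.73,0],[3.07,-2.73,0],[3.07,-2.73,0],[3.07,-2.73,0],[3.07,-2.73,0],[3.07,-2.73,0],[3.07,-2.73,0],[0,0,0],[0,0,0]],"rotation":[[0,0,0],[0,0,0],[0,0,0],[0,0,0],[0,0,0],[0,0,0],[0,0,0],[0,0,0],[0,0,0],[0,0,0]],"fingers":[0.75,0.75,0.75,0.75,0.75,0.75,0.75,0.75,0.75,0.75]}'
python3 - <<'E'
from h import *
t=shot("top");s=shot("side")
a=cv2.resize(t[0][120:330,100:530],(800,390),interpolation=2)
b=cv2.resize(t[0][190:250,290:370],(280,210),interpolation=2);d=cv2.resize(s[0][195:265,270:350],(240,210),interpolation=2)
e=cv2.resize(s[0][140:410,150:530],(280,210),interpolation=2)
cv2.imwrite("pics/end.png",np.vstack([a,np.hstack([b,d,e])])[:,:,::-1])
E
```

```text
time: 20.55
tcp_pos: [0.6218, -0.012, 0.2407]
orientation: [2.383, 2.044, 0.003]
ft_force: [0.2, 0.4, -1.4]
gripper_width: 0.75
time: 21.55
tcp_pos: [0.442, 0.2644, 0.2383]
orientation: [-2.382, -2.048, 0.003]
ft_force: [0.6, -0.4, 0.2]
gripper_width: 0.752
```

View pics/end.png

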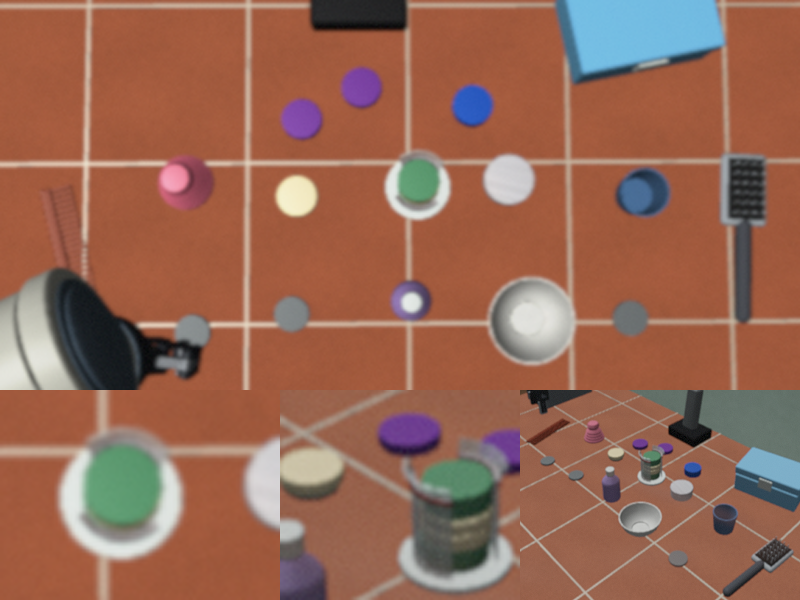

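The stack is green, cream, cream, green, flat and level with the red line. The third cream bar is still on its dish, and nothing else has moved.

```bash
python3 -c "
from bench import ticket;print(ticket.hand_in())"
```

```text
the job is handed in; nothing more can be done
None
```

The tube is topped up and the job is handed in at about 21.6 s. It already held a thick green bar, so I added two thin cream bars and then the other thick green one: 20 + 12 + 12 + 20 = 64 mm, the height of the red line.

- **Last pictures (top and side):** the four bars lie flat in the tube with the top at the red line, judged by eye rather than measured. The third cream bar is still on its dish. The purple and blue look-alikes and the other things on the bench show no visible movement.
- **Forces:** the highest wrist force I saw in the readings at the end of each move was about 12 N, and the arm was clear of everything when I handed in.
- **Checks that disagreed:** a circle fit of the tube's foot was poor (off by about 9 mm). I dropped it and used the mouth corners and the centre of the bar inside, which agreed to under 1 mm. The top and wrist cameras differed by about 2 mm on the bars' positions.

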